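Sweep used caps into the discard bay

ROBOT

A 7-joint arm with a two-finger parallel gripper is mounted at the origin on the work surface. World frame = base frame: x ahead of the robot, y to its left, z up, the work surface at z = 0. Lengths are in m, angles in rad, forces in N, time in s.
With the tool pointing down it reaches from about 0.425 to 0.95 m from the base axis. Payload 4.7 kg.
Tool frame: the origin (TCP) lies between the finger pads; the fingertips stand 11 mm ahead of it and the grasp point (between the pads) lies 8 mm behind it; z points along the fingers, y is the line along which they close (so a half turn about z gives the same grasp; the last joint's range is limited). The gripper opens to 85 mm and grips with 20 to 120 N. Pads are 22 mm wide; open, the fingers measure 114 mm over their backs; the gripper's body (76 mm by 85 mm) begins 54 mm behind the grasp point. The pads swing forward as they close: fully open they stand 13 mm farther back than shut.
Start: joints at [-1.169, 0.469, -0.049, 1.532, 0.024, 1.141, -0.082], TCP at [0.282, 0.613, 0.242] pointing down, gripper open.
Joint ranges: [-2.59, 2.59], [-0.33, 1.99], [-1.39, 1.29], [0.1, 2.45], [-1.04, 4.18], [0.21, 1.99], [-2.66, 2.66]. Speed limits (rad/s): [2.57, 2.57, 3.14, 3.14, 3.14, 3.14, 3.14].

INTERFACE

Orientations are given as a 3x3 rotation matrix whose columns are the frame's x, y, z axes.
In Python, from bench import r gives the robot as it stands.
- The arm moves only by the tool arm_command, never from a script. Its argument "deltas" is a list of rows, each a list of 3 entries, a list of its own where there are three numbers: the shift along the tool's x, y, z normalised to -1 to 1, where 1 is 0.8 m, then the turn, a rotation vector about the tool's x, y, z normalised to -1 to 1, where 1 is pi/4 rad, then the closure, from 0 (fully open) to 1 (shut). In form: [[[dx, dy, dz], [rx, ry, rz], grip], ...]. A call has 1 to 10 rows; each row is the pose to reach, as a shift and turn from the pose commanded when the call began, along the tool's axes at that moment; what a row does not reach only later rows make up. A row lasts 1/10 s, in which the tool goes at most 50 mm and 8.59 degrees, less where a joint would pass 70% of its speed; a pose out of reach is approached as far as the arm can. A call with a number of a shift or a turn outside -1 to 1 is refused whole. A call with a gripper value outside its range is refused whole. The fingers move at their own pace and stop on an object; "grip_force" is the grip in N (left out, the last holds). Time passes only in rows, so rows that repeat a pose let the fingers close. It gives the time, the measured TCP pose, the force, the opening and the grip force at its end, in the units of the state.
- r.read_state(): the state, without advancing time (a new reading comes with each control period).
- r.capture(name): name is "scene" or "top" or "wrist"; returns a dict with "img" (384x512x3 uint8, blue, green, red), "fx", "fy", "cx", "cy" (pixels), "distortion" ([k1, k2, p1, p2, k3] as OpenCV has them; the pictures are not rectified), "extrinsics" (4x4, takes a point from camera to world coordinates). Camera axes: x right, y down, z forward; pixel columns grow to the right and rows downward; lengths in m; the calibration is good to about 2 mm. A picture is of the moment at which its call begins. There is no depth.
- r.sign_off(): hands the job in; it is judged then, once.
The state is a dict: "time": time; "joint_positions": joint angles; "qvel": joint speeds; "joint_efforts": joint torques, N m; "ee_pos": TCP position; "orientation": TCP orientation; "contact_force": force on the tool from outside, world axes, zero at the start; "wrist_torque": the same for the moment, N m; "finger_gap": opening from 0.0 (shut) to 1.0 (fully open); "gripper_force": force on a finger pad.
Only numpy, scipy, OpenCV 4.12 (cv2) and the standard library are available. Lean on these libraries where they do the work, as an engineer would, in place of code of your own. Each camera call takes 0.05 s, during which the arm holds its last target. There are 200 camera calls.

TASK

Sweep the three orange caps along the bench with the fingertips, through the open side of the yellow discard bay, until all three lie flat and wholly inside it. Only push them: never pick a cap up, tip it or carry it. Leave the blue cap, the bottle and all the other things on the bench where they are, and finish clear of everything.

Things in the scene. Friction and masses are not known exactly. Their poses are not given: they have to be found in the camera images.
- cap_a: orange ribbed plastic screw cap, 32 mm diameter, 18 mm high, about 20 g (varies), lying flat and loose on the bench; origin at the centre of its underside, z up. One of three alike.
- cap_b: orange ribbed plastic screw cap, 32 mm diameter, 18 mm high, about 20 g (varies), lying flat and loose on the bench; origin at the centre of its underside, z up. One of three alike.
- cap_c: orange ribbed plastic screw cap, 32 mm diameter, 18 mm high, about 20 g (varies), lying flat and loose on the bench; origin at the centre of its underside, z up. One of three alike.
- bay: yellow three-walled bay fixed to the bench; its floor is the bench itself, level, tinted grey, with a red line just inside the open side. Inside 120 mm deep (x) by 150 mm wide (y); walls 6 mm thick, 35 mm high. Origin on the bench at the centre of the inside; x points from the open side (x = -60 mm) to the back wall (inner face x = +60 mm), z up; side walls' inner faces at y = -75 and +75 mm.
- cap_blue: blue screw cap of the same size and shape as the orange ones, lying among them, loose; it stays where it is. Origin at the centre of its underside.
- bottle: small open glass bottle with a blue label, 42 mm diameter, 61 mm high, standing loose; stays. Origin at the centre of its underside.
- pen: black marker pen with a red end, 130 mm long (its x), 13 mm thick, lying loose; stays. Origin at the centre of its underside.
- tube_rack: blue rack with small tubes, 75 x 170 mm, 58 mm high with the tubes, loose; stays. Origin at the centre of its underside, long side along its y.
- tip_box: grey open box of yellow pipette tips, 85 x 120 mm, 58 mm high, loose; stays. Origin at the centre of its underside, long side along its y.
- timer: white bench timer with a green display, 60 x 75 mm, 25 mm high, loose; stays. Origin at the centre of its underside.
Things that resemble listed ones, but are neither listed nor needed, are in the scene too. What is shaped like the bay but brown or turquoise is not meant.

How it is judged:
By the outcome, as a careful person would: the job done as asked, in the order asked, and still so for the second after the job is handed in, with the robot touching nothing.
It also fails if it takes over 67 s, if anything falls off the work surface, if the arm or the gripper's body presses on something with over 40 N, if the wrist force passes 120 N, or if a joint passes its speed limit or range.

## Working session

There is one attempt and no reset: what is moved stays moved. The work goes in short steps, Python scripts to look and compute and a tool call to move; the robot and the scene stay as the last step left them, time stands still between calls to the robot, and variables do not carry over. Pictures are saved under pics/ and viewed, at most 10 in all, crops included, and the job is handed in when it is done.

Besides the shell and the picture viewer there is one more tool, called as name(argument=value, ...) on one line, values as JSON. arm_command: Moves the arm, as the interface text tells. Scaled input: -1 to 1 covers 0.8 m each way for a shift and pi/4 rad each way for a turn. Its arguments: {"type":"object","properties":{"deltas":{"type":"array","items":{"type":"array"}},"grip_force":{"type":"number"}},"required":["deltas"]}

```bash
mkdir -p pics && ls && python3 - <<'E'
from bench import r
import cv2,json,numpy as np
for n in("scene","top"):
    c=r.capture(n); cv2.imwrite(f"pics/{n}0.png",c["img"])
    np.savez(f"pics/{n}0.npz",**{k:np.array(v) for k,v in c.items()})
    print(n,c["fx"],c["cx"],c["cy"],c["distortion"],np.round(c["extrinsics"],3).tolist())
s=r.read_state();print(s["time"],s["ee_pos"],np.round(s["orientation"],3).tolist())
E
```

```text
pics
scene 447.77968601686376 255.2100384713581 184.86503630260185 [-0.09227378  0.          0.          0.          0.        ] [[0.703, 0.539, -0.463, 1.223], [0.711, -0.527, 0.466, -0.69], [0.007, -0.657, -0.754, 1.126], [0.0, 0.0, 0.0, 1.0]]
top 443.2425911344928 259.7462257354391 189.86113391366897 [0.01422048 0.         0.         0.         0.        ] [[-0.022, -0.985, 0.173, 0.327], [-1.0, 0.021, -0.005, -0.017], [0.001, -0.173, -0.985, 1.258], [0.0, 0.0, 0.0, 1.0]]
0.1 [0.28166376 0.61288136 0.24138089] [[-0.909, 0.418, -0.001], [0.418, 0.909, -0.002], [-0.0, -0.002, -1.0]]
```

View pics/top0.png

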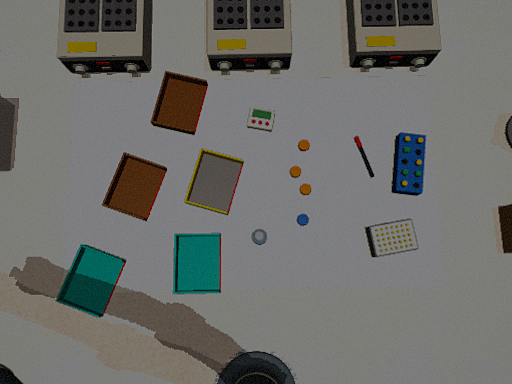

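View pics/scene0.png

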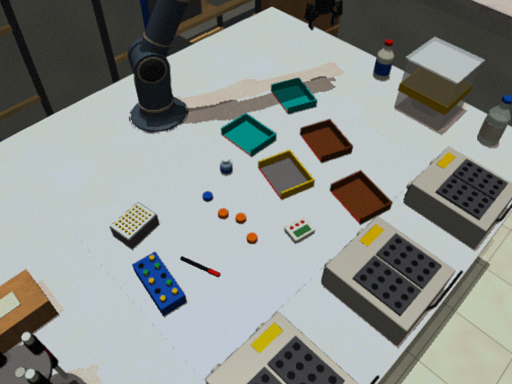

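In the top view the orange caps are at (304,145), (295,172) and (306,189). The yellow bay is at (214,182), with its red-lined open side facing right. Possible mix-ups are the brown bays at (180,102) and (135,186), the turquoise bays at (198,263) and (92,280), and the blue cap at (303,219). The bottle is at (259,237) and the timer at (261,119).

```bash
cat > h.py <<'E'
import cv2,numpy as np
def ray(c,px,z):
    K=np.array([[float(c["fx"]),0,float(c["cx"])],[0,float(c["fy"]),float(c["cy"])],[0,0,1]])
    u=cv2.undistortPoints(np.array(px,float).reshape(-1,1,2),K,np.array(c["distortion"],float)).reshape(-1,2)
    E=np.array(c["extrinsics"]);d=np.c_[u,np.ones(len(u))]@E[:3,:3].T;o=E[:3,3]
    return (o+d*((z-o[2])/d[:,2])[:,None])[:,:2]
def blobs(img,lo,hi,amin=15,amax=1e9):
    m=cv2.inRange(cv2.cvtColor(img,cv2.COLOR_BGR2HSV),np.array(lo),np.array(hi))
    n,l,s,ce=cv2.connectedComponentsWithStats(m)
    return [(ce[i],s[i,4],l==i) for i in range(1,n) if amin<=s[i,4]<=amax]
OR=((8,150,90),(17,255,255));BL=((100,140,60),(125,255,255));YE=((24,120,70),(33,255,255));RE=((0,150,60),(6,255,255))
def caps(c,z=.016,col=OR,amin=40,amax=400):
    return [(np.round(b[0]),b[1],np.round(ray(c,[b[0]],z)[0],3)) for b in blobs(c["img"],*col,amin,amax)]
E
python3 - <<'E'
from h import *
for n in("top","scene"):
    c=np.load(f"pics/{n}0.npz");print(n)
    hsv=cv2.cvtColor(c["img"],cv2.COLOR_BGR2HSV)
    if n=="top":
        for p in[(304,145),(303,219),(303,218),(190,180),(218,151),(235,187)]:print(p,hsv[p[1],p[0]])
    for nm,col in(("or",OR),("bl",BL),("ye",YE),("re",RE)):
        print(nm,[(b[0].round().tolist(),b[1],ray(c,[b[0]],.016)[0].round(3).tolist()) for b in blobs(c["img"],*col)])
    b=max((b for b in blobs(c["img"],*YE) if abs(b[0]-([210,180] if n=="top" else [287,170])).max()<30),key=lambda b:b[1],default=None)
    if b is not None:
        pts=np.argwhere(b[2])[:,::-1]; q=cv2.boxPoints(cv2.minAreaRect(pts.astype(np.float32)));print("bay box",q.round().tolist(),ray(c,q,.035).round(3).tolist())
c=np.load("pics/top0.npz")
print("bottle",ray(c,[(259,237)],.05),"timer",ray(c,[(248,107),(274,110),(272,131),(247,128)],.025).round(3).tolist(),"pen",ray(c,[(357,137),(372,176)],.01).round(3).tolist())
cv2.imwrite("pics/crop.png",cv2.resize(c["img"][90:260,165:335],(600,600),interpolation=2))
E
```

```text
top
(304, 145) [ 17 255 132]
(303, 219) [107 192 114]
(303, 218) [107 202 110]
(190, 180) [ 17  57 120]
(218, 151) [115  23 142]
(235, 187) [  1 241 126]
or [([304.0, 144.0], np.int32(81), [0.677, -0.153]), ([295.0, 171.0], np.int32(80), [0.599, -0.126]), ([305.0, 188.0], np.int32(64), [0.548, -0.153])]
bl [([410.0, 163.0], np.int32(1181), [0.614, -0.456]), ([302.0, 219.0], np.int32(91), [0.459, -0.141])]
ye [([380.0, 41.0], np.int32(283), [0.995, -0.396]), ([231.0, 44.0], np.int32(284), [0.995, 0.053]), ([81.0, 46.0], np.int32(279), [0.994, 0.504]), ([407.0, 138.0], np.int32(17), [0.688, -0.454]), ([420.0, 140.0], np.int32(17), [0.683, -0.491]), ([206.0, 180.0], np.int32(312), [0.578, 0.13]), ([419.0, 162.0], np.int32(19), [0.617, -0.481]), ([404.0, 183.0], np.int32(19), [0.557, -0.435])]
re [([249.0, 59.0], np.int32(20), [0.943, -0.0]), ([101.0, 62.0], np.int32(16), [0.942, 0.442]), ([200.0, 109.0], np.int32(69), [0.791, 0.147]), ([358.0, 141.0], np.int32(43), [0.682, -0.31]), ([235.0, 188.0], np.int32(66), [0.553, 0.048]), ([156.0, 194.0], np.int32(74), [0.539, 0.272]), ([220.0, 2
[... 843 characters left out ...]
np.int32(235), [0.929, 0.105]), ([151.0, 280.0], np.int32(19), [0.588, -0.46]), ([174.0, 290.0], np.int32(18), [0.659, -0.433]), ([162.0, 298.0], np.int32(18), [0.654, -0.47]), ([266.0, 338.0], np.int32(413), [0.929, -0.348])]
re [([388.0, 41.0], np.int32(32), [0.341, 1.074]), ([311.0, 148.0], np.int32(32), [0.558, 0.259]), ([346.0, 208.0], np.int32(49), [0.81, 0.134]), ([213.0, 272.0], np.int32(47), [0.69, -0.318])]
bay box [[281.0, 193.0], [291.0, 153.0], [318.0, 160.0], [308.0, 200.0]] [[0.633, 0.018], [0.535, 0.176], [0.623, 0.217], [0.713, 0.057]]
bottle [[ 0.40949798 -0.01789166]] timer [[0.79, 0.006], [0.779, -0.07], [0.716, -0.062], [0.727, 0.01]] pen [[0.697, -0.31], [0.58, -0.346]]
```

View pics/crop.png

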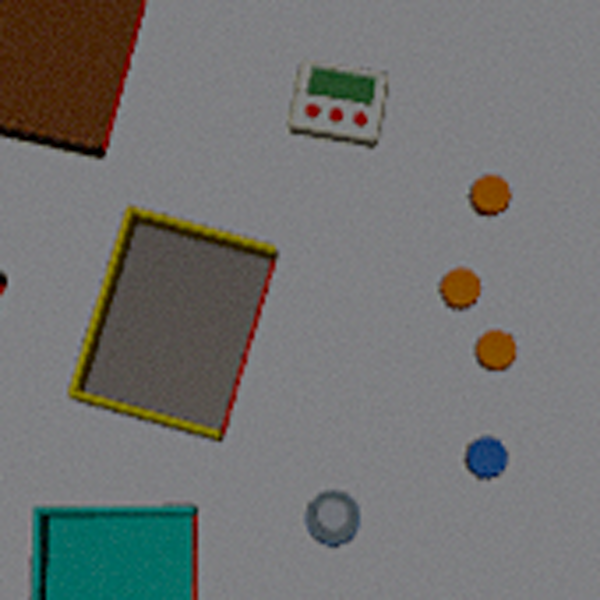

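The crop confirms three orange caps and the yellow bay with its grey floor, open side facing the caps. The blue cap is separate. I'll push each cap on its own, cradled between slightly open fingertips, so I move to behind cap c first.

arm_command(deltas=[[[-0.368, -0.395, 0], [0, 0, 0.75], 0.76], [[-0.368, -0.395, 0], [0, 0, 0.75], 0.76], [[-0.368, -0.395, 0], [0, 0, 0.75], 0.76], [[-0.368, -0.395, 0], [0, 0, 0.75], 0.76], [[-0.368, -0.395, 0], [0, 0, 0.75], 0.76], [[-0.368, -0.395, 0], [0, 0, 0.75], 0.76], [[-0.368, -0.395, 0], [0, 0, 0.75], 0.76], [[-0.368, -0.395, 0], [0, 0, 0.75], 0.76], [[-0.368, -0.395, 0], [0, 0, 0.75], 0.76], [[-0.368, -0.395, 0], [0, 0, 0.75], 0.76]], grip_force=20)

```text
time: 1.1
ee_pos: [0.4186, 0.1981, 0.2423]
orientation: [[-0.516, 0.857, 0.0], [0.857, 0.516, -0.001], [-0.001, -0.001, -1.0]]
contact_force: [0.6, -0.8, 0.2]
finger_gap: 0.245
gripper_force: 0.0
```

arm_command(deltas=[[[-0.512, -0.114, 0.11], [0, 0, 0.69], 0.76], [[-0.512, -0.114, 0.11], [0, 0, 0.69], 0.76], [[-0.512, -0.114, 0.11], [0, 0, 0.69], 0.76], [[-0.512, -0.114, 0.11], [0, 0, 0.69], 0.76], [[-0.512, -0.114, 0.11], [0, 0, 0.69], 0.76], [[-0.512, -0.114, 0.11], [0, 0, 0.69], 0.76], [[-0.512, -0.114, 0.11], [0, 0, 0.69], 0.76], [[-0.512, -0.114, 0.11], [0, 0, 0.69], 0.76], [[-0.512, -0.114, 0.11], [0, 0, 0.69], 0.76], [[-0.512, -0.114, 0.11], [0, 0, 0.69], 0.76]])

```text
time: 2.1
ee_pos: [0.5541, -0.1977, 0.153]
orientation: [[-0.003, 1.0, -0.001], [1.0, 0.003, -0.003], [-0.003, -0.001, -1.0]]
contact_force: [-1.1, 1.0, 0.2]
finger_gap: 0.242
gripper_force: 0.0
```

```bash
python3 - <<'E'
from bench import r
from h import *
c=r.capture("wrist");cv2.imwrite("pics/w1.png",c["img"]);print(caps(c,amin=300,amax=1e5),caps(c,col=BL,amin=300,amax=1e5))
c=r.capture("top");print(caps(c));print(r.read_state()["ee_pos"])
E
```

```text
[] []
[(array([304., 144.]), np.int32(78), array([ 0.677, -0.153])), (array([295., 171.]), np.int32(76), array([ 0.597, -0.125]))]
[ 0.55402142 -0.19287356  0.15342593]
```

View pics/w1.png

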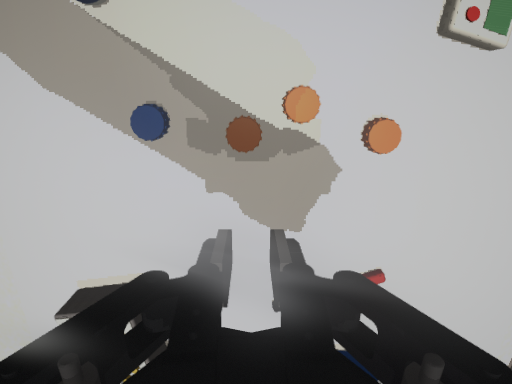

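The wrist view (up = +y, right = +x) shows cap c at (244,133), cap b at (302,104), cap a at (382,136) and the blue cap at (150,122). The timer is top right.

```bash
python3 - <<'E'
from bench import r
from h import *
c=r.capture("wrist")
print("c b a blue",ray(c,[(244,133),(302,104),(382,136),(150,122)],.018).round(4).tolist(),"tips@.145",ray(c,[(225,232),(278,232)],.143).round(4).tolist())
print(r.read_state()["ee_pos"])
E
```

```text
c b a blue [[0.5467, -0.1459], [0.5977, -0.1199], [0.6731, -0.1467], [0.4618, -0.1364]] tips@.145 [[0.5397, -0.1859], [0.5677, -0.1856]]
[ 0.5541581  -0.19178878  0.1537485 ]
```

arm_command(deltas=[[[-0.005, -0.008, 0.04], [0, 0, 0], 0.76], [[-0.005, -0.008, 0.08], [0, 0, 0], 0.76], [[-0.005, -0.008, 0.12], [0, 0, 0], 0.76], [[-0.005, -0.008, 0.15], [0, 0, 0], 0.76], [[-0.005, -0.008, 0.165], [0, 0, 0], 0.76], [[-0.005, -0.008, 0.173], [0, 0, 0], 0.76], [[-0.005, -0.008, 0.173], [0, 0, 0], 0.76]])

```text
time: 2.95
ee_pos: [0.548, -0.1966, 0.0159]
orientation: [[-0.01, 1.0, 0.0], [1.0, 0.01, 0.0], [0.0, 0.0, -1.0]]
contact_force: [0.1, 0.4, 0.3]
finger_gap: 0.237
gripper_force: 0.0
```

arm_command(deltas=[[[0.01, 0, 0], [0, 0, 0], 0.76], [[0.02, 0, 0], [0, 0, 0], 0.76], [[0.03, 0, 0], [0, 0, 0], 0.76], [[0.05, -0.001, 0], [0, 0, 0], 0.76], [[0.07, -0.002, 0], [0, 0, 0], 0.76], [[0.09, -0.003, 0], [0, 0, 0], 0.76], [[0.11, -0.003, 0], [0, 0, 0], 0.76], [[0.13, -0.004, 0], [0, 0, 0], 0.76], [[0.15, -0.004, 0], [0, 0, 0], 0.76], [[0.165, -0.005, 0], [0, 0, 0], 0.76]])

```text
time: 3.95
ee_pos: [0.5424, -0.063, 0.0158]
orientation: [[-0.011, 1.0, -0.0], [1.0, 0.011, 0.001], [0.001, -0.0, -1.0]]
contact_force: [0.0, -0.3, 0.0]
finger_gap: 0.24
gripper_force: 0.1
```

```bash
cat > look.py <<'E'
from bench import r
from h import *
import sys
O2=((4,120,40),(18,255,255))
c=r.capture("scene")
if len(sys.argv)>1: cv2.imwrite(sys.argv[1],cv2.resize(c["img"][110:290,120:360],(800,600),interpolation=2))
print("scene",[(b[0].round().tolist(),int(b[1]),ray(c,[b[0]],.016)[0].round(3).tolist()) for b in blobs(c["img"],*OR,25,150)],"blue",[ray(c,[b[0]],.016)[0].round(3).tolist() for b in blobs(c["img"],*BL,30,150)])
c=r.capture("wrist")
if len(sys.argv)>2: cv2.imwrite(sys.argv[2],c["img"])
print("wrist",[(b[0].round().tolist(),int(b[1]),ray(c,[b[0]],.014)[0].round(3).tolist()) for b in blobs(c["img"],*O2,300,8000)])
c=r.capture("top")
print("top",[(b[0].round().tolist(),int(b[1]),ray(c,[b[0]],.016)[0].round(3).tolist()) for b in blobs(c["img"],(8,150,40),(18,255,255),20,150)],"blue",[ray(c,[b[0]],.016)[0].round(3).tolist() for b in blobs(c["img"],*BL,30,150)])
s=r.read_state();print(s["time"],s["ee_pos"].round(4) if hasattr(s["ee_pos"],"round") else s["ee_pos"])
E
python3 look.py pics/s2.png pics/w2.png
```

```text
scene [([240.0, 217.0], 70, [0.602, -0.13]), ([252.0, 237.0], 75, [0.681, -0.158])] blue [[0.933, 1.083], [0.464, -0.146]]
wrist [([251.0, 206.0], 3612, [0.541, -0.036])]
top [([190.0, 78.0], 46, [0.889, 0.177]), ([304.0, 145.0], 91, [0.675, -0.153])] blue [[0.459, -0.141]]
4.1 [ 0.5424 -0.0642  0.0158]
```

View pics/w2.png

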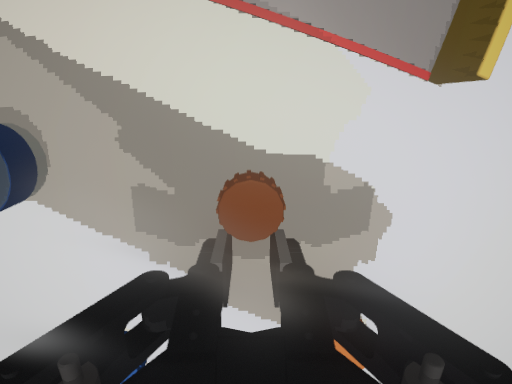

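Cap c is cradled at (251,206). The red line and the right wall end at about (432,78) lie ahead, so I keep pushing.

arm_command(deltas=[[[0.015, 0, 0], [0, 0, 0], 0.76], [[0.035, 0, 0], [0, 0, 0], 0.76], [[0.06, -0.001, 0], [0, 0, 0], 0.76], [[0.085, -0.001, 0], [0, 0, 0], 0.76], [[0.11, -0.002, 0], [0, 0, 0], 0.76], [[0.135, -0.002, 0], [0, 0, 0], 0.76], [[0.16, -0.003, 0], [0, 0, 0], 0.76], [[0.18, -0.003, 0], [0, 0, 0], 0.76], [[0.195, -0.004, 0], [0, 0, 0], 0.76], [[0.205, -0.004, 0], [0, 0, 0], 0.76]])

```text
time: 5.1
ee_pos: [0.5377, 0.0993, 0.0158]
orientation: [[-0.009, 1.0, -0.0], [1.0, 0.009, 0.0], [0.0, -0.0, -1.0]]
contact_force: [0.6, -0.4, -0.7]
finger_gap: 0.245
gripper_force: 0.1
```

```bash
python3 look.py pics/s3.png pics/w3.png
```

```text
scene [([240.0, 217.0], 64, [0.602, -0.13]), ([251.0, 237.0], 74, [0.68, -0.158])] blue [[0.933, 1.083], [0.464, -0.146]]
wrist [([250.0, 207.0], 3721, [0.537, 0.125])]
top [([183.0, 76.0], 27, [0.894, 0.199]), ([304.0, 145.0], 92, [0.675, -0.153]), ([295.0, 171.0], 90, [0.598, -0.125])] blue [[0.459, -0.141]]
5.25 [0.5379 0.0984 0.0159]
```

View pics/w3.png

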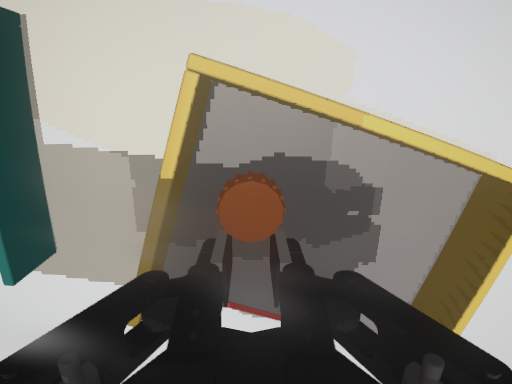

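Cap c is at (250,207), inside the bay with free floor ahead, walls clear. I push it 22 mm more, back off, lift and move behind cap b.

arm_command(deltas=[[[0.01, 0, 0], [0, 0, 0], 0.76], [[0.02, 0, 0], [0, 0, 0], 0.76], [[0.027, 0, 0], [0, 0, 0], 0.76], [[0.027, 0, 0], [0, 0, 0], 0.76], [[0.015, 0, 0], [0, 0, 0], 0.76], [[-0.01, 0, 0], [0, 0, 0], 0.76], [[-0.01, 0, -0.05], [0, 0, 0], 0.76], [[-0.03, 0.005, -0.1], [0, 0, 0], 0.76], [[-0.08, 0.02, -0.12], [0, 0, 0], 0.76], [[-0.13, 0.04, -0.12], [0, 0, 0], 0.76]])

```text
time: 6.25
ee_pos: [0.5724, -0.0068, 0.115]
orientation: [[-0.01, 1.0, 0.005], [1.0, 0.01, 0.001], [0.001, 0.005, -1.0]]
contact_force: [0.7, -0.4, -1.0]
finger_gap: 0.242
gripper_force: 0.0
```

arm_command(deltas=[[[-0.06, 0.012, 0], [0, 0, 0], 0.76], [[-0.12, 0.02, 0], [0, 0, 0], 0.76], [[-0.18, 0.03, 0], [0, 0, 0], 0.76], [[-0.204, 0.032, 0], [0, 0, 0], 0.76], [[-0.204, 0.032, 0], [0, 0, 0], 0.76], [[-0.204, 0.032, 0.05], [0, 0, 0], 0.76], [[-0.204, 0.032, 0.09], [0, 0, 0], 0.76], [[-0.204, 0.032, 0.115], [0, 0, 0], 0.76], [[-0.204, 0.032, 0.124], [0, 0, 0], 0.76], [[-0.204, 0.032, 0.124], [0, 0, 0], 0.76]])

```text
time: 7.25
ee_pos: [0.5973, -0.1674, 0.0126]
orientation: [[-0.01, 1.0, -0.002], [1.0, 0.01, 0.001], [0.001, -0.002, -1.0]]
contact_force: [0.3, 0.6, -0.1]
finger_gap: 0.241
gripper_force: 0.0
```

```bash
python3 look.py pics/s4.png pics/w4.png; python3 - <<'E'
import cv2
print("bay floor corners px later")
E
```

```text
scene [([285.0, 162.0], 62, [0.54, 0.14]), ([251.0, 237.0], 77, [0.68, -0.158])] blue [[0.933, 1.083], [0.464, -0.146]]
wrist [([254.0, 171.0], 3901, [0.598, -0.125]), ([408.0, 228.0], 3266, [0.675, -0.153])]
top [([201.0, 194.0], 88, [0.537, 0.144])] blue [[0.456, -0.147]]
7.4 [ 0.5983 -0.1679  0.0133]
bay floor corners px later
```

arm_command(deltas=[[[0.01, 0, -0.003], [0, 0, 0], 0.76], [[0.02, 0, -0.003], [0, 0, 0], 0.76], [[0.03, 0, -0.003], [0, 0, 0], 0.76], [[0.05, -0.002, -0.003], [0, 0, 0], 0.76], [[0.075, -0.003, -0.003], [0, 0, 0], 0.76], [[0.1, -0.004, -0.003], [0, 0, 0], 0.76], [[0.125, -0.006, -0.003], [0, 0, 0], 0.76], [[0.15, -0.007, -0.003], [0, 0, 0], 0.76], [[0.175, -0.008, -0.003], [0, 0, 0], 0.76], [[0.19, -0.009, -0.003], [0, 0, 0], 0.76]])

```text
time: 8.4
ee_pos: [0.5889, -0.0128, 0.0149]
orientation: [[-0.012, 1.0, -0.001], [1.0, 0.012, 0.001], [0.001, -0.001, -1.0]]
contact_force: [0.7, -0.8, -0.2]
finger_gap: 0.231
gripper_force: 0.1
```

```bash
python3 look.py pics/s5.png pics/w5.png
```

```text
scene [([285.0, 162.0], 61, [0.54, 0.141]), ([251.0, 237.0], 74, [0.68, -0.158])] blue [[0.933, 1.083], [0.464, -0.146]]
wrist [([251.0, 207.0], 3693, [0.588, 0.014])]
top [([193.0, 78.0], 42, [0.887, 0.169]), ([304.0, 145.0], 91, [0.675, -0.153]), ([198.0, 192.0], 31, [0.543, 0.151]), ([508.0, 223.0], 22, [0.436, -0.717])] blue [[0.459, -0.141]]
8.55 [ 0.5891 -0.015   0.015 ]
```

arm_command(deltas=[[[0.015, 0, 0], [0, 0, 0], 0.76], [[0.035, -0.001, 0], [0, 0, 0], 0.76], [[0.06, -0.002, 0], [0, 0, 0], 0.76], [[0.085, -0.003, 0], [0, 0, 0], 0.76], [[0.11, -0.004, 0], [0, 0, 0], 0.76], [[0.13, -0.005, 0], [0, 0, 0], 0.76], [[0.143, -0.005, 0], [0, 0, 0], 0.76], [[0.15, -0.005, 0], [0, 0, 0], 0.76], [[0.15, -0.005, 0], [0, 0, 0], 0.76], [[0.135, -0.005, 0], [0, 0, 0], 0.76]])

```text
time: 9.55
ee_pos: [0.5844, 0.0925, 0.015]
orientation: [[-0.011, 1.0, -0.0], [1.0, 0.011, 0.001], [0.001, -0.0, -1.0]]
contact_force: [0.2, -0.3, 0.9]
finger_gap: 0.242
gripper_force: 0.0
```

arm_command(deltas=[[[-0.02, 0, 0], [0, 0, 0], 0.76], [[-0.02, 0, -0.05], [0, 0, 0], 0.76], [[-0.03, 0, -0.1], [0, 0, 0], 0.76], [[-0.09, 0.02, -0.12], [0, 0, 0], 0.76], [[-0.15, 0.045, -0.12], [0, 0, -0.1], 0.76], [[-0.2, 0.07, -0.12], [0, 0, -0.3], 0.76], [[-0.25, 0.1, -0.12], [0, 0, -0.45], 0.76], [[-0.3, 0.12, -0.12], [0, 0, -0.6], 0.76], [[-0.34, 0.14, -0.12], [0, 0, -0.7], 0.76], [[-0.34, 0.14, -0.12], [0, 0, -0.7], 0.76]])

```text
time: 10.55
ee_pos: [0.6976, -0.1911, 0.1115]
orientation: [[-0.521, 0.854, 0.001], [0.854, 0.521, -0.006], [-0.006, -0.002, -1.0]]
contact_force: [-0.8, -1.1, -0.8]
finger_gap: 0.24
gripper_force: 0.0
```

```bash
python3 look.py pics/s6.png pics/w6.png
```

```text
scene [([285.0, 162.0], 61, [0.54, 0.141]), ([292.0, 172.0], 60, [0.586, 0.124]), ([252.0, 237.0], 36, [0.68, -0.157])] blue [[0.933, 1.083], [0.464, -0.147]]
wrist [([252.0, 147.0], 1326, [0.676, -0.153])]
top [([194.0, 79.0], 35, [0.886, 0.164]), ([207.0, 178.0], 87, [0.583, 0.128]), ([201.0, 194.0], 86, [0.537, 0.144]), ([505.0, 211.0], 32, [0.47, -0.712])] blue [[0.456, -0.147]]
10.7 [ 0.6975 -0.1808  0.1106]
```

View pics/s6.png

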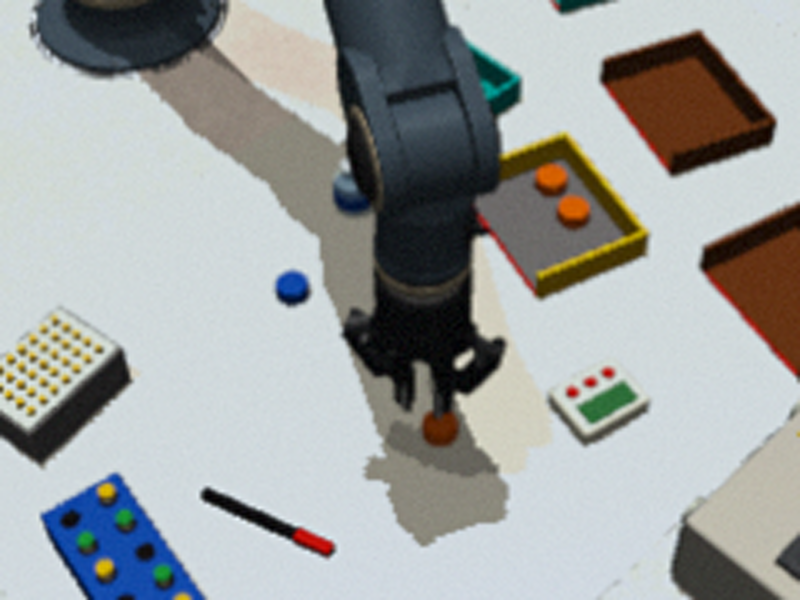

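Both pushed caps lie in the bay, at crop pixels (551,178) and (573,211). The blue cap and the other items haven't moved. Next I descend behind cap a, seen at (440,428).

arm_command(deltas=[[[-0.011, -0.007, 0], [0, 0, 0], 0.76], [[-0.011, -0.007, 0.03], [0, 0, 0], 0.76], [[-0.011, -0.007, 0.07], [0, 0, 0], 0.76], [[-0.011, -0.007, 0.1], [0, 0, 0], 0.76], [[-0.011, -0.007, 0.115], [0, 0, 0], 0.76], [[-0.011, -0.007, 0.12], [0, 0, 0], 0.76], [[-0.011, -0.007, 0.12], [0, 0, 0], 0.76]])

```text
time: 11.4
ee_pos: [0.6989, -0.1896, 0.0154]
orientation: [[-0.531, 0.848, 0.0], [0.848, 0.531, -0.0], [-0.0, 0.0, -1.0]]
contact_force: [0.5, 0.1, -0.4]
finger_gap: 0.239
gripper_force: 0.0
```

```bash
python3 look.py
```

```text
scene [([285.0, 162.0], 61, [0.54, 0.141]), ([292.0, 172.0], 60, [0.586, 0.124])] blue [[0.933, 1.083], [0.464, -0.146]]
wrist [([253.0, 167.0], 3811, [0.676, -0.152])]
top [([182.0, 76.0], 24, [0.895, 0.2]), ([207.0, 178.0], 90, [0.582, 0.128]), ([201.0, 194.0], 89, [0.537, 0.144])] blue [[0.458, -0.147]]
11.55 [ 0.6997 -0.1901  0.0167]
```

arm_command(deltas=[[[0.01, 0, 0.001], [0, 0, 0], 0.76], [[0.02, 0, 0.001], [0, 0, 0], 0.76], [[0.035, 0, 0.001], [0, 0, 0], 0.76], [[0.06, 0, 0.001], [0, 0, 0], 0.76], [[0.085, 0, 0.001], [0, 0, 0], 0.76], [[0.11, 0, 0.001], [0, 0, 0], 0.76], [[0.135, 0, 0.001], [0, 0, 0], 0.76], [[0.16, 0, 0.001], [0, 0, 0], 0.76], [[0.185, 0, 0.001], [0, 0, 0], 0.76], [[0.2, 0, 0.001], [0, 0, 0], 0.76]])

```text
time: 12.55
ee_pos: [0.6125, -0.0513, 0.0143]
orientation: [[-0.532, 0.847, -0.001], [0.847, 0.532, 0.002], [0.002, -0.0, -1.0]]
contact_force: [-0.7, 0.2, 0.3]
finger_gap: 0.241
gripper_force: 0.0
```

```bash
python3 look.py pics/s7.png pics/w7.png
```

```text
scene [([285.0, 162.0], 61, [0.54, 0.141]), ([292.0, 172.0], 59, [0.587, 0.124])] blue [[0.933, 1.083], [0.464, -0.147]]
wrist [([250.0, 207.0], 3649, [0.597, -0.029])]
top [([182.0, 76.0], 23, [0.895, 0.201]), ([199.0, 79.0], 21, [0.882, 0.152]), ([207.0, 178.0], 95, [0.583, 0.128]), ([201.0, 194.0], 96, [0.537, 0.144])] blue [[0.459, -0.142]]
12.7 [ 0.6138 -0.0531  0.0145]
```

arm_command(deltas=[[[0.01, 0, 0], [0, 0, 0], 0.76], [[0.02, 0, 0], [0, 0, 0], 0.76], [[0.025, 0, 0], [0, 0, 0], 0.76], [[0.025, 0, 0], [0, 0, 0], 0.76], [[-0.005, 0, 0], [0, 0, 0], 0.76], [[-0.01, 0, -0.05], [0, 0, 0], 0.76], [[-0.01, -0.01, -0.08], [0, 0, 0.2], 0.76], [[0.01, -0.03, -0.08], [0, 0, 0.4], 0.76], [[0.017, -0.034, -0.08], [0, 0, 0.6], 0.76], [[0.017, -0.034, -0.08], [0, 0, 0.8], 0.76]])

```text
time: 13.7
ee_pos: [0.5826, -0.0568, 0.0785]
orientation: [[0.048, 0.999, -0.0], [0.999, -0.048, 0.001], [0.001, -0.0, -1.0]]
contact_force: [0.6, 0.4, 0.4]
finger_gap: 0.241
gripper_force: 0.0
```

arm_command(deltas=[[[0, 0, 0], [0, 0, 0.02], 0.76], [[0, 0, 0], [0, 0, 0.02], 0.76]])

```text
time: 13.9
ee_pos: [0.5838, -0.0571, 0.0783]
orientation: [[0.054, 0.999, 0.0], [0.999, -0.054, -0.0], [-0.0, 0.0, -1.0]]
contact_force: [0.3, -1.4, -0.4]
finger_gap: 0.236
gripper_force: 0.0
```

```bash
python3 look.py pics/s8.png pics/w8.png
```

```text
scene [([285.0, 162.0], 61, [0.54, 0.141]), ([292.0, 172.0], 59, [0.587, 0.124]), ([263.0, 195.0], 25, [0.591, -0.018])] blue [[0.933, 1.083], [0.464, -0.146]]
wrist [([257.0, 152.0], 1764, [0.589, -0.017])]
top [([199.0, 80.0], 21, [0.882, 0.151]), ([207.0, 178.0], 89, [0.583, 0.127]), ([201.0, 194.0], 91, [0.537, 0.144])] blue [[0.459, -0.141]]
14.05 [ 0.5838 -0.0572  0.0782]
```

View pics/w8.png

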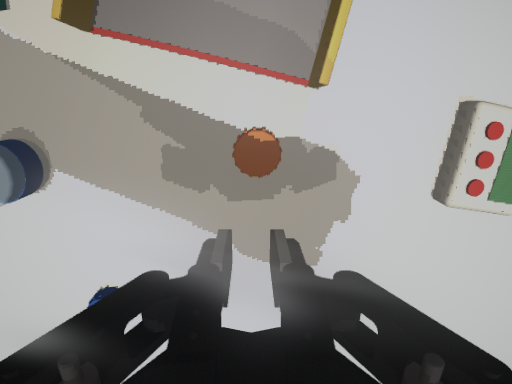

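Cap a is at (257,152), and the end of the bay's right wall is at (318,85). I descend and push straight in.

arm_command(deltas=[[[0, 0.004, 0.03], [0, 0, 0], 0.76], [[0, 0.004, 0.06], [0, 0, 0], 0.76], [[0, 0.004, 0.075], [0, 0, 0], 0.76], [[0, 0.004, 0.079], [0, 0, 0], 0.76], [[0.01, 0.004, 0.079], [0, 0, 0], 0.76], [[0.02, 0.004, 0.079], [0, 0, 0], 0.76], [[0.03, 0.004, 0.079], [0, 0, 0], 0.76], [[0.05, 0.004, 0.079], [0, 0, 0], 0.76], [[0.07, 0.004, 0.079], [0, 0, 0], 0.76], [[0.085, 0.004, 0.079], [0, 0, 0], 0.76]])

```text
time: 15.05
ee_pos: [0.5909, 0.0137, 0.0152]
orientation: [[0.054, 0.999, 0.0], [0.999, -0.054, 0.001], [0.001, 0.0, -1.0]]
contact_force: [0.2, -0.4, 0.3]
finger_gap: 0.241
gripper_force: 0.1
```

```bash
python3 look.py pics/s9.png pics/w9.png
```

```text
scene [([286.0, 163.0], 45, [0.543, 0.143]), ([292.0, 172.0], 60, [0.586, 0.124])] blue [[0.933, 1.083], [0.464, -0.147]]
wrist [([114.0, 9.0], 1214, [0.539, 0.13]), ([220.0, 22.0], 3409, [0.583, 0.122]), ([251.0, 207.0], 3733, [0.592, 0.041])]
top [([190.0, 78.0], 51, [0.889, 0.177])] blue [[0.459, -0.141]]
15.2 [0.5907 0.0125 0.015 ]
```

arm_command(deltas=[[[0.012, 0, 0], [0, 0, 0], 0.76], [[0.027, 0, 0], [0, 0, 0], 0.76], [[0.041, 0, 0], [0, 0, 0], 0.76], [[0.05, 0, 0], [0, 0, 0], 0.76], [[0.05, 0, 0], [0, 0, 0], 0.76], [[0.035, 0, 0], [0, 0, 0], 0.76], [[0, 0, 0], [0, 0, 0], 0.76], [[-0.02, 0, -0.05], [0, 0, 0], 0.76], [[-0.06, 0, -0.11], [0, 0, 0], 0.76], [[-0.12, 0, -0.16], [0, 0, 0], 0.76]])

```text
time: 16.2
ee_pos: [0.5861, -0.0718, 0.1317]
orientation: [[0.056, 0.998, 0.001], [0.998, -0.056, 0.0], [0.0, 0.001, -1.0]]
contact_force: [1.6, -1.5, 0.7]
finger_gap: 0.236
gripper_force: 0.0
```

arm_command(deltas=[[[-0.06, 0, -0.06], [0, 0, 0], 0.76], [[-0.12, 0, -0.1], [0, 0, 0], 0.76], [[-0.18, 0, -0.1], [0, 0, 0], 0.76], [[-0.18, 0, -0.1], [0, 0, 0], 0.76], [[-0.18, 0, -0.1], [0, 0, 0], 0.76]])

```text
time: 16.7
ee_pos: [0.5758, -0.2211, 0.2115]
orientation: [[0.067, 0.998, 0.002], [0.998, -0.067, -0.003], [-0.003, 0.002, -1.0]]
contact_force: [-0.9, -0.6, 0.8]
finger_gap: 0.243
gripper_force: 0.0
```

```bash
python3 look.py pics/s10.png && python3 - <<'E'
from h import *
from bench import r
c=r.capture("scene");t=r.capture("top")
for n,k in(("scene",c),("top",t)):
    P=np.array([b[2] if 0 else ray(k,[b[0]],.016)[0] for b in blobs(k["img"],*OR,25,150)])-[.572,.105]
    print(n,(P@np.array([[.309,-.951],[.951,.309]])).round(3).tolist())
E
```

```text
scene [([285.0, 162.0], 61, [0.54, 0.141]), ([292.0, 172.0], 60, [0.586, 0.124]), ([283.0, 182.0], 65, [0.596, 0.072])] blue [[0.933, 1.083], [0.464, -0.15]]
wrist []
top [([198.0, 79.0], 20, [0.883, 0.152]), ([225.0, 174.0], 91, [0.594, 0.076]), ([207.0, 178.0], 91, [0.583, 0.128]), ([201.0, 194.0], 91, [0.537, 0.144]), ([507.0, 247.0], 20, [0.371, -0.706])] blue []
16.85 [ 0.5773 -0.2137  0.2092]
scene [[0.024, 0.042], [0.022, -0.008], [-0.024, -0.033]]
top [[0.188, -0.127], [-0.02, -0.032], [0.026, -0.005], [0.282, 0.115], [0.027, 0.043]]
```

View pics/s10.png

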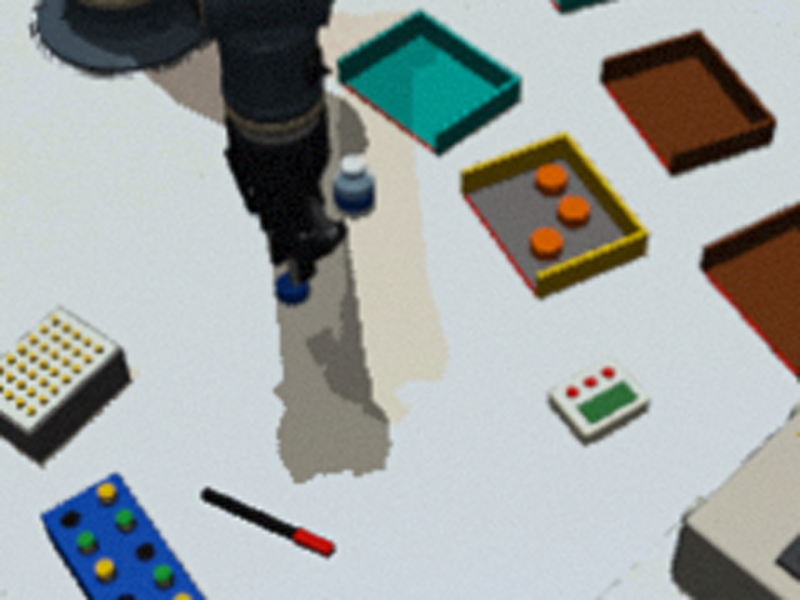

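All three caps lie flat in the bay at crop pixels (551,178), (573,211) and (546,242), past the red line. Nothing else has moved and the arm is clear.

```bash
python3 -c "
from bench import r
print(r.read_state()['qvel']);print(r.sign_off())"
```

```text
[-0.00897606  0.00056359  0.0018793  -0.00384798  0.00234311  0.00059012
  0.00073319]
the job is handed in; nothing more can be done
None
```

The job is handed in: all three orange caps lie flat and wholly inside the yellow bay, nothing else was moved, the arm finished clear, and it took about 17 s of the 67 s allowed.

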